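Contact-test the centrifuge parts with a sprung probe

ROBOT

A 7-joint arm with a two-finger parallel gripper is mounted at the origin on the work surface. World frame = base frame: x ahead of the robot, y to its left, z up, the work surface at z = 0. Lengths are in m, angles in rad, forces in N, time in s.
With the tool pointing down it reaches from about 0.4 to 0.85 m from the base axis. Payload 4.5 kg.
Tool frame: the origin (TCP) lies midway between the tips of the shut fingers; the grasp point (between the pads) lies 19 mm behind it; z points along the fingers, y is the line along which they close (so a half turn about z gives the same grasp; the last joint's range is limited). The gripper opens to 88 mm and grips with 3 to 60 N. Pads are 18 mm wide; open, the fingers measure 123 mm over their backs; the gripper's body (75 mm by 187 mm) begins 45 mm behind the grasp point.
Start: joints at [1.279, 0.689, -0.195, 1.565, 0.157, 0.902, -0.215], TCP at [0.2, -0.592, 0.239] pointing down, gripper open.
Joint ranges: [-3.01, 3.01], [-0.46, 2.08], [-1.47, 1.51], [0.13, 2.56], [-1, 4.14], [0.04, 2.09], [-2.66, 2.66]. Speed limits (rad/s): [2.57, 2.57, 3.14, 3.14, 3.14, 3.14, 3.14].

INTERFACE

Orientations are given as a unit quaternion [x, y, z, w].
In Python, from plant import r gives the robot as it stands.
- The arm moves only by the tool move_arm, never from a script. Its argument "targets" is a list that holds one entry, the list of rows, each a list of 7 numbers: the opening, from 0 (shut) to 1 (fully open), then the shift along the tool's x, y, z in mm, then the turn, a rotation vector about the tool's x, y, z in degrees. In form: [[[claw, dx, dy, dz, ax, ay, az], ...]]. A call has 1 to 10 rows; each row is the pose to reach, as a shift and turn from the pose commanded when the call began, along the tool's axes at that moment; what a row does not reach only later rows make up. A row lasts 1/8 s, in which the tool goes at most 62.5 mm and 10.7 degrees, less where a joint would pass 70% of its speed; a pose out of reach is approached as far as the arm can. A call with a gripper value outside its range is refused whole. The fingers move at their own pace and stop on an object; "newtons" is the grip in N (left out, the last holds). Time passes only in rows, so rows that repeat a pose let the fingers close. It gives the time, the measured TCP pose, the force, the opening and the grip force at its end, in the units of the state.
- r.get_state(): the state, without advancing time (a new reading comes with each control period).
- r.snapshot(name): name is "side" or "top"; returns the picture (400x640x3 uint8, red, green, blue); there is no depth.
- r.camera_info(name): a dict with "fx", "fy", "cx", "cy" (pixels), "k1" (the pictures are not rectified: a ray, as slopes to the right and down, at radius r is drawn at 1 + k1 r^2 times it, then the intrinsics apply), "R" (3x3) and "t" (3): a world point X has camera coordinates R X + t. Camera axes: x right, y down, z forward; pixel columns grow to the right and rows downward; lengths in m; the calibration is good to about 2 mm. A picture is of the moment at which its call begins. camera_info takes no time and is no camera call.
- r.finish_job(): hands the job in; it is judged then, once.
The state is a dict: "clock": time; "q": joint angles; "qd": joint speeds; "joint_torque": joint torques, N m; "tool_pos": TCP position; "eef_rot": TCP orientation; "contact_force": force on the tool from outside, world axes, zero at the start; "moment": the same for the moment, N m; "opening": opening from 0.0 (shut) to 1.0 (fully open); "finger_force": force on a finger pad.
Only numpy, scipy, OpenCV 4.12 (cv2) and the standard library are available. Lean on these libraries where they do the work, as an engineer would, in place of code of your own. Each camera call takes 0.05 s, during which the arm holds its last target. There are 200 camera calls.

TASK

Take the spring-tipped probe from its stand and clean its tip by stirring the beads in the copper bowl with it: at least three full, wide turns with the tip down near the bowl's floor, keeping every bead in the bowl. Then touch the tip gently, for about half a second, onto the round test stud on top of each piece on the oak shelf, one after another from the lowest piece to the tallest (three to five of disc, pinion, cap, sleeve and knob are there), leaving the pieces standing on the shelf. Finally hang the probe back upright in its stand and swing the low gate fully shut, leaving the other things on the bench where they are.

Things in the scene. Friction and masses are not known exactly. Their poses are not given: they have to be found in the camera images.
- shelf: low oak shelf: a fixed tray, inside 170 mm deep (x) by 380 mm wide (y), floor 15 mm above the table, side walls 55 mm high, solid back ledge 65 mm high. Origin on the table under the middle of the floor; x points to the back, away from the robot at yaw 0. A 204 mm wide opening in the middle of its front is closed by the gate
- gate (a joint): hinge angle of the low slatted wooden gate, rad: 0 shut (in line with the shelf's front, against its stop), growing as its free end swings out towards the robot, at most 1.4. It is 198 mm long, 16 mm thick, its top 81 mm above the table, its lower edge 20 mm; it stays where it is left
- gate_hinge (a point): on the gate's upright hinge axis, at the left (+y) end of the gate, 80 mm above the table; when shut the gate runs from here along the shelf's -y
- disc: plain aluminium balance disc 56 mm across, lowest of the pieces (14 mm to the top of its stud); origin under its centre, z up; the stud is 12 mm off-centre along its x
- disc_stud (a point): disc: the centre of the top of its round steel test stud (14 mm across, 4 mm high), 14 mm above its underside
- pinion: steel drive pinion, a toothed disc 62 mm across, 26 mm to the top of its stud; origin under its centre, z up; the stud is 16 mm off-centre along its x
- pinion_stud (a point): pinion: the centre of the top of its round steel test stud (14 mm across, 4 mm high), 26 mm above its underside
- cap: copper housing cap, a round flat-topped cover 64 mm across at the foot, 42 mm to the top of its stud; origin under its centre, z up; the stud is 14 mm off-centre along its x
- cap_stud (a point): cap: the centre of the top of its round steel test stud (14 mm across, 4 mm high), 42 mm above its underside
- sleeve: capped brass tube sleeve, 42 mm tube on a 58 mm flange, 58 mm to the top of its stud; origin under its centre, z up; the stud is 8 mm off-centre along its x
- sleeve_stud (a point): sleeve: the centre of the top of its round steel test stud (14 mm across, 4 mm high), 58 mm above its underside
- knob: turned ebony (black) handle knob on a 60 mm foot, tallest of the pieces (74 mm to the top of its stud); origin under its centre, z up
- knob_stud (a point): knob: the centre of the top of its round steel test stud (14 mm across, 4 mm high), 74 mm above its underside, on its axis
- bowl: fixed copper housing bowl, 140 mm across the rim and 55 mm high, flat inner floor 6 mm above the table and about 44 mm in radius, wall 4 mm; origin on the table under its centre, axes along the world's
- stand_seat (a point): fixed probe stand: a square 76 mm wooden top plate 12 mm thick on four brass posts, upper face 150 mm above the table, with a 23 mm round hole through its middle; 90 mm square base. This point is the centre of the hole at the plate's upper face: the probe's origin lies here when it hangs in the stand
- probe: spring-tipped probe hanging upright in the stand by its collar. Origin: centre of the collar's underside, z up along the probe. Brass collar 38 mm across, z 0 to 7 mm; above it a round ebony grip 22 mm across, z 7 to 52 mm, domed top at 63 mm; below it a 10 mm steel rod ending in an 8 mm plunger
- probe_tip (a point): the round tip of the probe's plunger, 125 mm under the probe's origin; it springs up to 8 mm back into the rod, 1 to 3 N
- bead0_center (a point): centre of a white ceramic burnishing bead, 18 mm in diameter, lying in the bowl
- bead1_center (a point): centre of a white ceramic burnishing bead, 18 mm in diameter, lying in the bowl
- bead2_center (a point): centre of a white ceramic burnishing bead, 18 mm in diameter, lying in the bowl
- bead3_center (a point): centre of a white ceramic burnishing bead, 18 mm in diameter, lying in the bowl
- bead4_center (a point): centre of a white ceramic burnishing bead, 18 mm in diameter, lying in the bowl
- mug: loose blue mug, 85 mm high, a bystander
- oil: loose amber oil jar 44 mm across, 100 mm high, a bystander

How it is judged:
On the way, in this order (a step that is already met when the one before it is completed fails the run):
1. the held probe's tip, down among the beads, sweeps to the far side of the bowl (x of probe_tip in the frame of bowl above 0.01 m and horizontal distance between probe_tip and bowl below 0.055 m and z of probe_tip in the frame of bowl below 0.022 m and contact force between the fingers and probe above 1 N).
2. then to the near side (x of probe_tip in the frame of bowl below -0.01 m and horizontal distance between probe_tip and bowl below 0.055 m and z of probe_tip in the frame of bowl below 0.022 m and contact force between the fingers and probe above 1 N).
3. then the far side again (all of step 1).
4. then the near side again (all of step 2).
5. then the far side a third time, with at least four of the five beads moved more than 6 mm from where they first lay (all of step 3 and (distance of each of bead1_center, bead2_center, bead3_center, bead4_center from where it was at the start of the episode above 0.006 m or distance of each of bead0_center, bead2_center, bead3_center, bead4_center from where it was at the start of the episode above 0.006 m or distance of each of bead0_center, bead1_center, bead3_center, bead4_center from where it was at the start of the episode above 0.006 m or distance of each of bead0_center, bead1_center, bead2_center, bead4_center from where it was at the start of the episode above 0.006 m or distance of each of bead0_center, bead1_center, bead2_center, bead3_center from where it was at the start of the episode above 0.006 m)).
6. the probe tip rests on the stud of the aluminium disc (within 7 mm of its centre) for 0.2 s, if that piece is there (contact force between probe and disc above 0.4 N and distance between probe_tip and disc_stud below 0.007 m), for 0.2 s.
7. the probe tip rests on the stud of the steel pinion (within 7 mm of its centre) for 0.2 s, if that piece is there (contact force between probe and pinion above 0.4 N and distance between probe_tip and pinion_stud below 0.007 m), for 0.2 s.
8. the probe tip rests on the stud of the copper cap (within 7 mm of its centre) for 0.2 s, if that piece is there (contact force between probe and cap above 0.4 N and distance between probe_tip and cap_stud below 0.007 m), for 0.2 s.
9. the probe tip rests on the stud of the brass sleeve (within 7 mm of its centre) for 0.2 s, if that piece is there (contact force between probe and sleeve above 0.4 N and distance between probe_tip and sleeve_stud below 0.007 m), for 0.2 s.
10. the probe tip rests on the stud of the ebony knob (within 7 mm of its centre) for 0.2 s, if that piece is there (contact force between probe and knob above 0.4 N and distance between probe_tip and knob_stud below 0.007 m), for 0.2 s.
At the end, for the whole second after the job is handed in: the probe hangs upright in its stand (collar within 12 mm of the seat, tilt under 0.12 rad), the gate is shut (under 0.06 rad), all five beads are in the bowl, and every piece that is there stands upright (tilt under 0.15 rad), at rest on the shelf floor (distance between probe and stand_seat below 0.012 m and angle between probe's own z axis and vertical below 0.12 rad and value of joint gate below 0.06 rad and horizontal distance between each of bead0_center, bead1_center, bead2_center, bead3_center, bead4_center and bowl below 0.065 m and height (world z) of each of bead0_center, bead1_center, bead2_center, bead3_center, bead4_center below 0.055 m and angle between each of disc, pinion, cap, sleeve, knob's own z axis and vertical below 0.15 rad and z of disc in the frame of shelf between 0.009 and 0.021 m and linear speed of each of disc, pinion, cap, sleeve, knob below 0.02 m/s and z of pinion in the frame of shelf between 0.009 and 0.021 m and z of cap in the frame of shelf between 0.009 and 0.021 m and z of sleeve in the frame of shelf between 0.009 and 0.021 m and z of knob in the frame of shelf between 0.009 and 0.021 m); the robot touches nothing.
It fails at once if the probe is pressed on a piece with more than 15 N (contact force between probe and disc above 15 N or contact force between probe and pinion above 15 N or contact force between probe and cap above 15 N or contact force between probe and sleeve above 15 N or contact force between probe and knob above 15 N).
It fails at once if the mug or oil jar is moved more than 30 mm (distance of any of mug, oil from where it was at the start of the episode above 0.03 m).
Of disc, pinion, cap, sleeve, knob only 3 to 5 are there at a start; the rules pass over those that are not, and their reading is None.
At some moment in a run one of disc, pinion, cap, sleeve, knob may be knocked a few centimetres aside while the robot is not near it.
It also fails if it takes over 192 s, if anything falls off the work surface, if the arm or the gripper's body presses on something with over 40 N, if the wrist force passes 120 N, or if a joint passes its speed limit or range.

## Working session

There is one attempt and no reset: what is moved stays moved. The work goes in short steps, Python scripts to look and compute and a tool call to move; the robot and the scene stay as the last step left them, time stands still between calls to the robot, and variables do not carry over. Pictures are saved under pics/ and viewed, at most 14 in all, crops included, and the job is handed in when it is done.

Besides the shell and the picture viewer there is one more tool, called after ">>>" as a command line: name --argument value ..., lists and objects as JSON in quotes. move_arm: Moves the arm, as the interface text tells. Its arguments: {"type":"object","properties":{"targets":{"type":"array","items":{"type":"array","items":{"type":"array","items":{"type":"number"}}}},"newtons":{"type":"number"}},"required":["targets"]}

```bash
ls; mkdir -p pics
cat > h.py <<'E'
import numpy as np, cv2
from plant import r
def K(n):
    c=r.camera_info(n); return c,np.array(c["R"]),np.array(c["t"])
def ray(n,u,v):
    c,R,t=K(n); x=(u-c["cx"])/c["fx"]; y=(v-c["cy"])/c["fy"]
    rd=np.hypot(x,y); s=rd
    for _ in range(30): s=rd/(1+c["k1"]*s*s)
    f=s/rd if rd>0 else 1
    d=R.T@np.array([x*f,y*f,1]); return -R.T@t,d
def onz(n,u,v,z):
    o,d=ray(n,u,v); return o+d*(z-o[2])/d[2]
def proj(n,X):
    c,R,t=K(n); p=R@np.array(X)+t; x,y=p[:2]/p[2]; k=1+c["k1"]*(x*x+y*y)
    return np.array([c["fx"]*x*k+c["cx"],c["fy"]*y*k+c["cy"]])
def tri(a,b):
    (o1,d1),(o2,d2)=ray(*a),ray(*b)
    d1/=np.linalg.norm(d1);d2/=np.linalg.norm(d2)
    s=np.linalg.lstsq(np.c_[d1,-d2],o2-o1,rcond=None)[0]
    p,q=o1+s[0]*d1,o2+s[1]*d2; return (p+q)/2,np.linalg.norm(p-q)
def snap(n,f):
    im=r.snapshot(n); cv2.imwrite("pics/"+f,cv2.cvtColor(im,cv2.COLOR_RGB2BGR)); return im
E
python3 - <<'E'
from h import *
for n in("top","side"):
    snap(n,n+"0.png"); c,R,t=K(n); print(n,c["fx"],c["cx"],c["cy"],c["k1"],(-R.T@t).round(3),R.round(2).tolist())
print(r.get_state())
E
```

```text
pics
top 372.631616621066 317.8705166019831 203.63688049970494 -0.01284989926753831 [ 0.455 -0.068  1.092] [[0.03, -1.0, -0.02], [-1.0, -0.03, -0.09], [0.09, 0.03, -1.0]]
side 472.27509864525354 317.317997694787 207.8237001303843 0.03381438717120617 [0.441 0.804 1.199] [[-0.99, -0.1, -0.02], [-0.07, 0.77, -0.63], [0.08, -0.62, -0.78]]
{'clock': 0.1, 'q': array([ 1.27876716,  0.68994527, -0.19450941,  1.56621621,  0.15731738,
        0.90251921, -0.21509116]), 'qd': array([-0.00064105, -0.00215498, -0.00087996, -0.00339869,  0.00017077,
        0.00020899,  0.00056408]), 'joint_torque': array([-3.49043272e-03, -5.28507328e+01, -1.27115417e+00, -1.53837758e+01,
       -5.24481351e-02,  2.03860611e-03,  5.52088704e-05]), 'tool_pos': array([ 0.1998258 , -0.59159632,  0.23796814]), 'eef_rot': array([ 9.86751515e-01,  1.62236647e-01, -2.06636545e-04, -8.22360307e-04]), 'contact_force': array([-0.09322615, -0.28663244, -0.99798286]), 'moment': array([ 0.06230271, -0.0469948 ,  0.02959505]), 'finger_force': 0.0, 'opening': 1.0000320351460497}
```

View pics/top0.png

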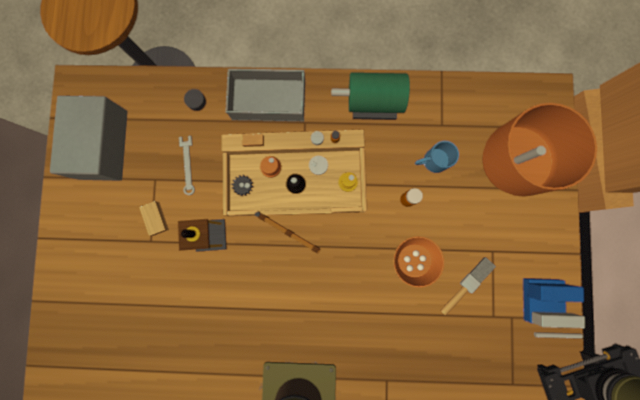

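View pics/side0.png

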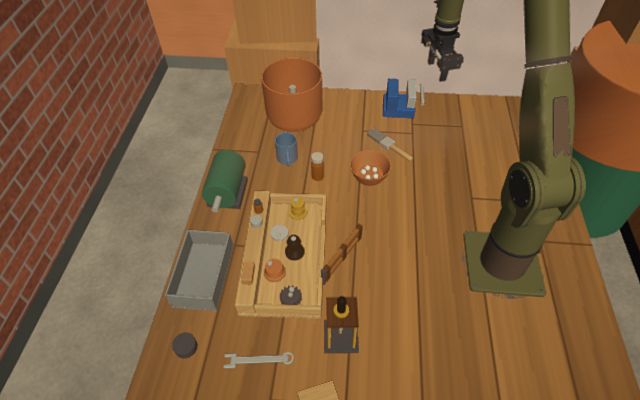

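The top view shows all five pieces: pinion (242,185), cap (269,166), knob (296,184), disc (318,165) and sleeve (348,181). The bowl is at (419,261), the stand at (195,235), and the gate runs from (260,215) to (317,248). The side view agrees with this. I'll enlarge both for stud detail.

Run:
```python
from h import *
t=cv2.imread("pics/top0.png"); s=cv2.imread("pics/side0.png")
cv2.imwrite("pics/tc.png",cv2.resize(t[125:255,170:370],None,fx=4,fy=4,interpolation=cv2.INTER_CUBIC))
cv2.imwrite("pics/sc.png",cv2.resize(s[185:355,230:390],None,fx=3.5,fy=3.5,interpolation=cv2.INTER_CUBIC))
# bowl, stand, beads
hsv=cv2.cvtColor(t,cv2.COLOR_BGR2HSV)
w=cv2.inRange(hsv[235:290,390:450],(0,0,170),(180,90,255))
n,l,st,c=cv2.connectedComponentsWithStats(w)
for i in range(1,n):
    if st[i,4]>8: print("bead",st[i,4],c[i]+[390,235],onz("top",*(c[i]+[390,235]),0.015).round(3))
b=cv2.inRange(hsv[225:300,380:460],(0,130,60),(11,255,255))
cs=max(cv2.findContours(b,cv2.RETR_EXTERNAL,cv2.CHAIN_APPROX_NONE)[0],key=cv2.contourArea)
(u,v),ax,an=cv2.fitEllipse(cs); u+=380;v+=225;print("bowl",u,v,ax,onz("top",u,v,0.05).round(3), onz("top",u+ax[0]/2,v,.055)-onz("top",u-ax[0]/2,v,.055))
for nm,p,z in[("stand",(194,235),.15),("cap",(269,166),.057),("knob",(296,184),.089),("disc",(318,165),.029),("sleeve",(348,181),.073),("pinion",(242,185),.041),("hinge",(260,215),.08),("gend",(317,248),.08),("mug",(441,157),.08),("oil",(414,197),.1)]: print(nm,onz("top",*p,z).round(3))
```

```text
bead 24 [415.33333333 253.125     ] [ 0.421 -0.322  0.015]
bead 27 [406.74074074 258.74074074] [ 0.405 -0.298  0.015]
bead 24 [422.125      258.04166667] [ 0.408 -0.342  0.015]
bead 25 [419.76 266.68] [ 0.383 -0.335  0.015]
bead 25 [409.12 267.92] [ 0.379 -0.305  0.015]
bowl 413.88171768188477 261.8456573486328 (34.89541244506836, 42.400508880615234) [ 0.398 -0.31   0.05 ] [ 0.00269697 -0.09532262  0.        ]
stand [0.455 0.269 0.15 ]
cap [0.655 0.1   0.057]
knob [0.601 0.019 0.089]
disc [ 0.667 -0.038  0.029]
sleeve [ 0.615 -0.123  0.073]
pinion [0.601 0.178 0.041]
hinge [0.514 0.116 0.08 ]
gend [ 0.429 -0.043  0.08 ]
mug [ 0.687 -0.376  0.08 ]
oil [ 0.572 -0.298  0.1  ]
```

View pics/tc.png

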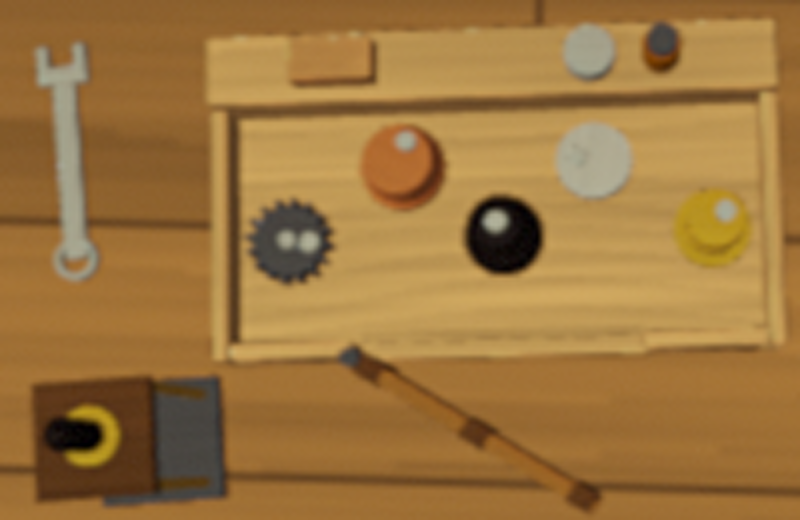

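View pics/sc.png

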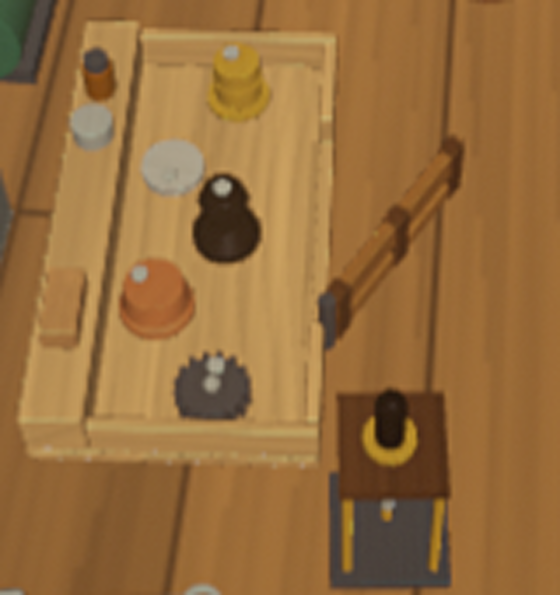

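The crops show the studs. In the top crop: cap (405,141), knob (496,220), sleeve (726,210), pinion (309,242, with its shaft at 286,239), and the disc's near (577,157). In the side crop: sleeve (232,52), knob (222,187), cap (140,274), pinion (216,365).

Run:
```python
from h import *
T=lambda x,y:("top",170+(x+.5)/4-.5,125+(y+.5)/4-.5)
S=lambda x,y:("side",230+(x+.5)/3.5-.5,185+(y+.5)/3.5-.5)
for nm,a,b,z in[("cap",T(405,141),S(140,274),.057),("knob",T(496,220),S(222,187),.089),("sleeve",T(726,210),S(232,52),.073),("pinion",T(309,242),S(216,365),.041),("pin shaft",T(286,239),S(212,384),.041),("disc ctr",T(594,160),S(173,166),.025),("collar",T(90,435),S(390,438),.157),("hinge",T(350,354),S(328,308),.08),("gate end",T(592,490),S(453,148),.081)]:
    p,e=tri(a,b); print(nm,p.round(4),"gap",round(e,4),"top@z",onz(*a,z).round(4)[:2],"side@z",onz(*b,z).round(4)[:2])
print("plate",onz(*T(95,439),.15))
t=cv2.imread("pics/top0.png"); s=cv2.imread("pics/side0.png")
for n,im,(x0,x1,y0,y1) in(("top",t,(380,460,225,300)),("side",s,(335,405,140,195))):
    a=im[y0:y1,x0:x1].astype(int); m=((a[...,2]-a[...,0]>45)&(a[...,1]<a[...,2]*.62)).astype(np.uint8)*255
    m=cv2.morphologyEx(m,cv2.MORPH_CLOSE,np.ones((5,5)))
    c=max(cv2.findContours(m,0,1)[0],key=cv2.contourArea); (u,v),ax,an=cv2.fitEllipse(cv2.convexHull(c)); print(n,"bowl",u+x0,v+y0,ax,cv2.boundingRect(c),onz(n,u+x0,v+y0,.055).round(4))
d=cv2.resize(t[152:180,300:336],None,fx=11,fy=11,interpolation=cv2.INTER_CUBIC)
e=cv2.resize(s[220:245,264:296],None,fx=12.3,fy=12.3,interpolation=cv2.INTER_CUBIC)
f=lambda i:np.clip((i.astype(float)-130)*2.2,0,255).astype(np.uint8)
h=min(d.shape[0],e.shape[0]); cv2.imwrite("pics/disc.png",np.hstack([f(d[:h]),f(e[:h])])); print(d.shape,e.shape)
```

```text
cap [0.673  0.0963 0.0514] gap 0.0021 top@z [0.6729 0.0954] side@z [0.6708 0.0999]
knob [0.6128 0.0265 0.0834] gap 0.002 top@z [0.6129 0.026 ] side@z [0.6109 0.0305]
sleeve [ 0.6261 -0.1316  0.0677] gap 0.0022 top@z [ 0.6263 -0.1313] side@z [ 0.6241 -0.1271]
pinion [0.6014 0.1651 0.0354] gap 0.0014 top@z [0.6014 0.1639] side@z [0.6    0.1683]
pin shaft [0.6028 0.182  0.0351] gap 0.0023 top@z [0.6031 0.1806] side@z [0.6008 0.1852]
disc ctr [ 0.6691 -0.0377  0.0182] gap 0.0021 top@z [ 0.6688 -0.0379] side@z [ 0.6667 -0.0326]
collar [0.4579 0.2741 0.1508] gap 0.002 top@z [0.4589 0.2719] side@z [0.4568 0.2772]
hinge [0.5174 0.1255 0.0697] gap 0.0054 top@z [0.5194 0.1236] side@z [0.514  0.1318]
gate end [ 0.4275 -0.044   0.0647] gap 0.0079 top@z [ 0.4318 -0.0444] side@z [ 0.4238 -0.0319]
plate [0.45648371 0.2710325  0.15      ]
top bowl 418.41749572753906 261.3749351501465 (49.661102294921875, 50.752891540527344) (14, 12, 50, 50) [ 0.4002 -0.3213  0.055 ]
side bowl 369.8800392150879 167.0146026611328 (34.07683181762695, 40.06361389160156) (15, 12, 41, 34) [ 0.3991 -0.3034  0.055 ]
(308, 396, 3) (308, 394, 3)
```

View pics/disc.png

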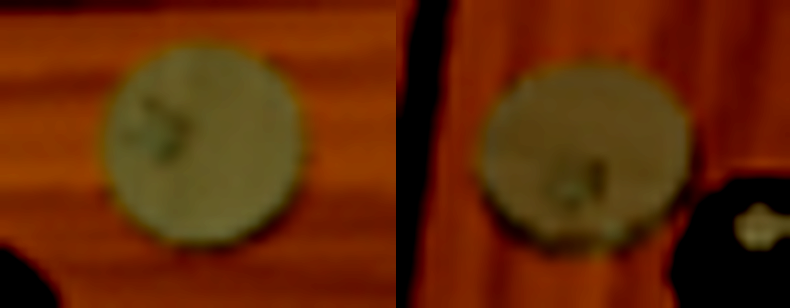

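The disc's stud shows dark-edged at (157,133) in the left panel, which is top pixel (313.8,163.6). In the right panel it is at (176,188), side pixel (277.9,234.8). Its 12 mm offset from the centre matches. The two views disagree by about 4 mm in y, so I'll calibrate on the probe once it's held. Now moving towards the stand.

>>> move_arm --targets '[[[1,0,0,-60,0,0,5],[1,50,-30,-110,0,0,12],[1,394,-228,-110,0,0,18.7],[1,394,-228,-110,0,0,18.7],[1,394,-228,-110,0,0,18.7],[1,394,-228,-110,0,0,18.7],[1,394,-228,-110,0,0,18.7],[1,394,-228,-110,0,0,18.7],[1,394,-228,-110,0,0,18.7],[1,394,-228,-110,0,0,18.7]]]'

```text
clock: 1.35
tool_pos: [0.5021, -0.2467, 0.3483]
eef_rot: [1.0, 0.003, 0.0, -0.001]
contact_force: [-0.8, -0.4, -0.5]
opening: 0.999
finger_force: 0.0
```

>>> move_arm --targets '[[[1,-44,-520,30,0,0,0],[1,-44,-520,48,0,0,0],[1,-44,-520,48,0,0,0],[1,-44,-520,48,0,0,0],[1,-44,-520,48,0,0,0],[1,-44,-520,48,0,0,0],[1,-44,-520,48,0,0,0],[1,-44,-520,48,0,0,0],[1,-44,-520,48,0,0,0],[1,-44,-520,48,0,0,0]]]'

```text
clock: 2.6
tool_pos: [0.4564, 0.2702, 0.3002]
eef_rot: [1.0, 0.001, -0.0, 0.0]
contact_force: [0.2, -0.2, 0.4]
opening: 1.0
finger_force: 0.0
```

>>> move_arm --targets '[[[1,0,0,50,0,0,0],[1,0,0,90,0,0,0],[1,0,0,115,0,0,0],[1,0,0,135,0,0,0],[1,0,0,135,0,0,0],[1,0,0,135,0,0,0]]]'

```text
clock: 3.35
tool_pos: [0.4577, 0.2685, 0.1665]
eef_rot: [1.0, -0.002, 0.001, 0.0]
contact_force: [-1.5, 0.8, -1.0]
opening: 1.001
finger_force: 0.0
```

Run:
```python
from h import *
t=cv2.cvtColor(snap("top","t1.png"),4); s=cv2.cvtColor(snap("side","s1.png"),4)
a=cv2.resize(t[190:280,140:250],None,fx=3.6,fy=3.6,interpolation=2);b=cv2.resize(s[235:325,285:395],None,fx=3.6,fy=3.6,interpolation=2)
cv2.imwrite("pics/g1.png",np.hstack([a,b])); print(r.get_state()["tool_pos"])
```

```text
[0.4575723  0.26949474 0.16676791]
```

View pics/g1.png

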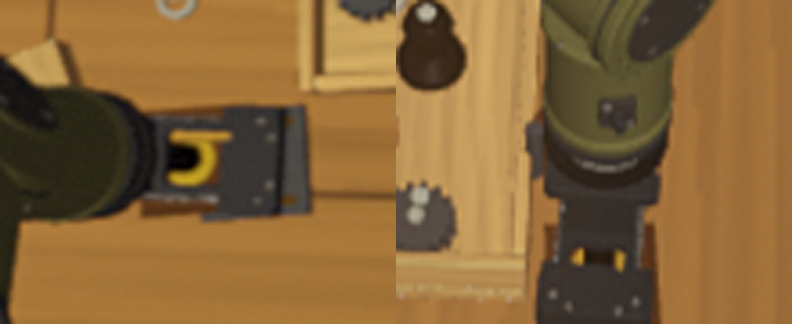

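The grip (left panel at 185,158, right panel at 598,258) lies between the open fingers and is centred in both views. Closing.

>>> move_arm --newtons 30 --targets '[[[0.1,0,0,0,0,0,0],[0.1,0,0,0,0,0,0],[0.1,0,0,0,0,0,0],[0.1,0,0,0,0,0,0],[0.1,0,0,0,0,0,0],[0.1,0,0,0,0,0,0],[0.1,0,0,0,0,0,0],[0.1,0,0,0,0,0,0]]]'

```text
clock: 4.45
tool_pos: [0.4567, 0.2702, 0.1657]
eef_rot: [1.0, -0.0, 0.0, -0.0]
contact_force: [0.8, 0.5, -0.3]
opening: 0.238
finger_force: 30.0
```

>>> move_arm --targets '[[[0.1,0,0,-20,0,0,0],[0.1,0,0,-50,0,0,0],[0.1,0,0,-90,0,0,0],[0.1,0,0,-130,0,0,0],[0.1,0,0,-170,0,0,0],[0.1,0,0,-190,0,0,0],[0.1,40,80,-190,0,0,0],[0.1,40,150,-190,0,0,0],[0.1,40,150,-190,0,0,0],[0.1,40,150,-190,0,0,0]]]'

```text
clock: 5.7
tool_pos: [0.4966, 0.1162, 0.3554]
eef_rot: [1.0, -0.003, -0.001, 0.001]
contact_force: [-0.2, 0.9, -1.1]
opening: 0.237
finger_force: 30.0
```

Run:
```python
from h import *
t=cv2.cvtColor(snap("top","t2.png"),4); s=cv2.cvtColor(snap("side","s2.png"),4)
P=r.get_state()["tool_pos"];print(P)
tip=P-[0,0,.141]; a=proj("top",tip);b=proj("side",tip);print(a,b, proj("side",P-[0,0,.0157]))
cv2.imwrite("pics/g2.png",np.hstack([cv2.resize(i[int(c[1])-55:int(c[1])+55,int(c[0])-50:int(c[0])+50],None,fx=4,fy=4,interpolation=2) for i,c in((t,a),(s,b))]))
```

```text
[0.49617417 0.12061099 0.3555379 ]
[247.45661846 219.04334297] [330.30234622 241.63932441] [330.43621727 210.79078889]
```

View pics/g2.png

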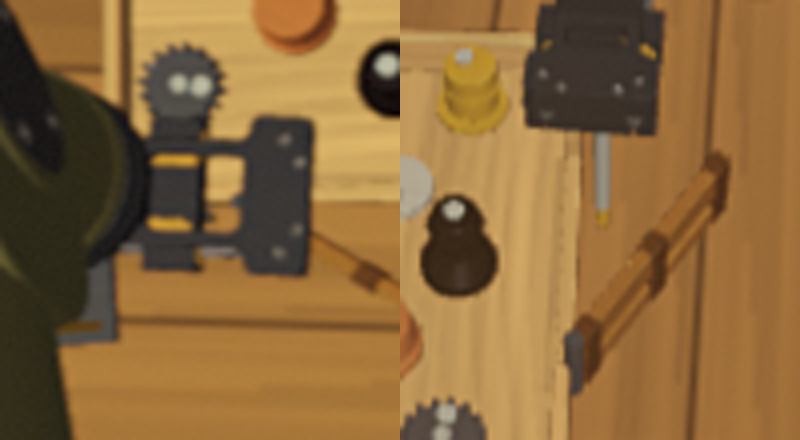

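In the side panel the tip appears at (202,225), against (201,222) predicted, so the probe hangs straight and where expected. Next, to the bowl.

>>> move_arm --targets '[[[0.1,-30,40,0,0,0,0],[0.1,-60,95,0,0,0,0],[0.1,-96,150,0,0,0,0],[0.1,-96,210,0,0,0,0],[0.1,-96,270,0,0,0,0],[0.1,-96,330,0,0,0,0],[0.1,-96,385,0,0,0,0],[0.1,-96,425,0,0,0,0],[0.1,-96,439,0,0,0,0],[0.1,-96,439,0,0,0,0]]]'

```text
clock: 7.05
tool_pos: [0.4011, -0.3178, 0.3554]
eef_rot: [1.0, 0.0, -0.0, -0.001]
contact_force: [-0.3, 0.3, -1.5]
opening: 0.24
finger_force: 30.0
```

>>> move_arm --targets '[[[0.1,0,0,40,0,0,0],[0.1,0,0,80,0,0,0],[0.1,0,0,110,0,0,0],[0.1,0,0,120,0,0,0],[0.1,0,0,120,0,0,0],[0.1,0,0,120,0,0,0]]]'

```text
clock: 7.8
tool_pos: [0.4014, -0.3189, 0.237]
eef_rot: [1.0, 0.0, 0.001, 0.001]
contact_force: [-0.4, -0.1, -0.8]
opening: 0.239
finger_force: 30.0
```

Run:
```python
from h import *
s=cv2.cvtColor(snap("side","s3.png"),4);t=cv2.cvtColor(snap("top","t3.png"),4)
P=r.get_state()["tool_pos"];print(P)
tip=P-[0,0,.141]; b=proj("side",tip);print(b)
x,y=b.astype(int)
cv2.imwrite("pics/g3.png",np.hstack([cv2.resize(s[y-35:y+45,x-40:x+40],None,fx=5,fy=5,interpolation=2),cv2.resize(t[220:300,380:460],None,fx=5,fy=5,interpolation=2)]))
```

```text
[ 0.40102769 -0.31922778  0.23686303]
[370.28036718 154.86806938]
```

View pics/g3.png

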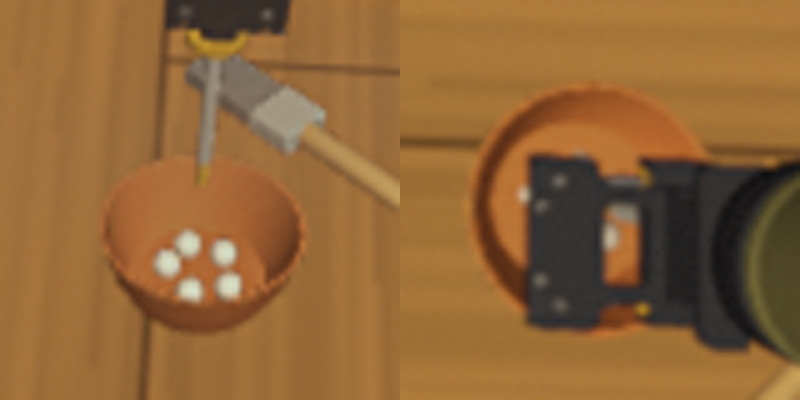

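Run:
```python
from h import *
p=(0.401,-.319)
for z in(.015,.055,.0963,.2213): print(z,(proj("side",[*p,z])-[330,119])*5)
print(onz("side",370,171.6,.015))
```

```text
0.015 [193.30293765 264.12200202]
0.055 [197.24073095 223.15055143]
0.0963 [201.47881667 179.11144072]
0.2213 [215.49891782  33.83998387]
[ 0.3964781  -0.32043204  0.015     ]
```

>>> move_arm --targets '[[[0.1,-2,1,20,0,0,0],[0.1,-2,1,40,0,0,0],[0.1,-2,1,60,0,0,0],[0.1,-2,1,75,0,0,0],[0.1,-2,1,82,0,0,0],[0.1,-2,1,82,0,0,0],[0.1,-2,1,82,0,0,0]]]'

```text
clock: 8.78
tool_pos: [0.3988, -0.3203, 0.1544]
eef_rot: [1.0, -0.0, 0.001, 0.0]
contact_force: [0.4, -0.5, -0.9]
opening: 0.237
finger_force: 30.0
```

>>> move_arm --targets '[[[0.1,12,0,0,0,0,0],[0.1,14,10,0,0,0,0],[0.1,5,17,0,0,0,0],[0.1,-5,17,0,0,0,0],[0.1,-14,11,0,0,0,0],[0.1,-18,0,0,0,0,0],[0.1,-15,-11,0,0,0,0],[0.1,-6,-18,0,0,0,0],[0.1,6,-18,0,0,0,0],[0.1,15,-11,0,0,0,0]]]'

```text
clock: 10.02
tool_pos: [0.4153, -0.3088, 0.1538]
eef_rot: [1.0, 0.001, 0.001, 0.0]
contact_force: [0.2, -0.8, -1.9]
opening: 0.242
finger_force: 30.0
```

```bash
cat > b.py <<'E'
from h import *
import sys
t=r.snapshot("side"); cv2.imwrite("pics/s_%s.png"%sys.argv[1],t[...,::-1])
h=cv2.cvtColor(t,cv2.COLOR_RGB2HSV)[140:200,335:405]
w=cv2.inRange(h,(0,0,170),(180,90,255)); n,l,st,c=cv2.connectedComponentsWithStats(w)
for i in range(1,n):
    if st[i,4]>6: print(st[i,4],onz("side",*(c[i]+[335,140]),.015).round(3)[:2])
s=r.get_state();print(s["tool_pos"],s["contact_force"],s["clock"])
E
python3 b.py 4
```

```text
20 [ 0.39  -0.357]
21 [ 0.438 -0.325]
20 [ 0.363 -0.331]
8 [ 0.426 -0.298]
[ 0.41652585 -0.3107228   0.15391173] [ 1.01385421 -1.33761457 -1.25887569] 10.075
```

>>> move_arm --targets '[[[0.1,7,11,0,0,0,0],[0.1,3,24,0,0,0,0],[0.1,-8,32,0,0,0,0],[0.1,-22,32,0,0,0,0],[0.1,-33,24,0,0,0,0],[0.1,-37,11,0,0,0,0],[0.1,-33,-2,0,0,0,0],[0.1,-22,-10,0,0,0,0],[0.1,-8,-10,0,0,0,0],[0.1,3,-2,0,0,0,0]]]'

```text
clock: 11.32
tool_pos: [0.4188, -0.3065, 0.1538]
eef_rot: [1.0, 0.001, 0.001, 0.0]
contact_force: [-0.3, -1.2, -1.7]
opening: 0.239
finger_force: 30.0
```

```bash
python3 b.py 5
```

```text
20 [ 0.39  -0.357]
21 [ 0.438 -0.325]
19 [ 0.362 -0.329]
[ 0.42066819 -0.30838059  0.1539588 ] [ 2.4187568  -2.27741662 -1.66277867] 11.375
```

>>> move_arm --targets '[[[0.1,8,13,0,0,0,0],[0.1,3,28,0,0,0,0],[0.1,-10,38,0,0,0,0],[0.1,-26,38,0,0,0,0],[0.1,-39,28,0,0,0,0],[0.1,-44,13,0,0,0,0],[0.1,-39,-2,0,0,0,0],[0.1,-26,-12,0,0,0,0],[0.1,-10,-12,0,0,0,0],[0.1,3,-2,0,0,0,0]]]'

```text
clock: 12.62
tool_pos: [0.4219, -0.3044, 0.1538]
eef_rot: [1.0, 0.001, 0.001, 0.0]
contact_force: [-0.3, -0.8, -1.0]
opening: 0.24
finger_force: 30.0
```

```bash
python3 b.py 6
```

```text
20 [ 0.39  -0.357]
19 [ 0.438 -0.329]
20 [ 0.358 -0.321]
[ 0.42404689 -0.30686902  0.15401518] [ 2.15302121 -2.7928771  -0.25454579] 12.675
```

>>> move_arm --targets '[[[0.1,7,15,0,0,0,0],[0.1,2,31,0,0,0,0],[0.1,-12,42,0,0,0,0],[0.1,-30,42,0,0,0,0],[0.1,-44,31,0,0,0,0],[0.1,-49,15,0,0,0,0],[0.1,-44,-1,0,0,0,0],[0.1,-30,-12,0,0,0,0],[0.1,-12,-12,0,0,0,0],[0.1,2,-1,0,0,0,0]]]'

```text
clock: 13.92
tool_pos: [0.4223, -0.3026, 0.1538]
eef_rot: [1.0, 0.001, -0.0, -0.0]
contact_force: [-0.7, 0.4, -1.2]
opening: 0.242
finger_force: 30.0
```

>>> move_arm --targets '[[[0.1,5,14,0,0,0,0],[0.1,-10,16,0,0,0,0],[0.1,-22,16,0,0,0,0],[0.1,-22,16,-30,0,0,0],[0.1,-22,16,-70,0,0,0],[0.1,-22,16,-110,0,0,0],[0.1,-22,16,-150,0,0,0],[0.1,-22,16,-180,0,0,0],[0.1,-22,16,-180,0,0,0]]]'

```text
clock: 15.05
tool_pos: [0.3988, -0.3203, 0.3353]
eef_rot: [1.0, -0.001, 0.001, 0.001]
contact_force: [-0.5, -0.0, -1.0]
opening: 0.243
finger_force: 30.0
```

```bash
python3 b.py 7
```

```text
19 [ 0.381 -0.353]
19 [ 0.434 -0.335]
16 [ 0.433 -0.306]
17 [ 0.359 -0.31 ]
[ 0.39810235 -0.31971223  0.33370922] [ 0.28934908  0.99346942 -1.39862692] 15.1
```

```bash
cat > chk.py <<'E'
from h import *
import sys
for n,(x0,x1,y0,y1) in(("top",(218,370,120,212)),("side",(240,330,190,320))):
    a=cv2.imread("pics/%s0.png"%n); im=r.snapshot(n)[...,::-1]; cv2.imwrite("pics/%s_%s.png"%(n,sys.argv[1]),im)
    d=cv2.absdiff(a,im).max(2)[y0:y1,x0:x1]; m=(d>40).astype(np.uint8); k,l,st,c=cv2.connectedComponentsWithStats(m)
    print(n,[(st[i,4],(c[i]+[x0,y0]).round().tolist()) for i in range(1,k) if st[i,4]>5])
E
python3 chk.py a
python3 - <<'E'
from h import *
a,b=onz("top",313.8,163.6,.029),onz("side",277.85,234.8,.029);print(a,b,(a+b)/2)
E
python3 - <<'E'
from h import *
t=cv2.imread("pics/top_a.png"); 
h=cv2.cvtColor(t,40)[225:300,385:455]; w=cv2.inRange(h,(0,0,160),(180,100,255)); n,l,st,c=cv2.connectedComponentsWithStats(w)
for i in range(1,n): print(st[i,4],onz("top",*(c[i]+[385,225]),.015).round(3)[:2])
E
```

```text
top []
side []
[ 0.6706917  -0.02537119  0.029     ] [ 0.66804927 -0.01929209  0.029     ] [ 0.66937049 -0.02233164  0.029     ]
29 [ 0.436 -0.305]
29 [ 0.436 -0.338]
32 [ 0.404 -0.283]
33 [ 0.36  -0.309]
```

All five beads are in the bowl and the shelf is unchanged. Disc first: its stud is at (0.669, -0.022).

>>> move_arm --targets '[[[0.1,30,-33,0,0,0,0],[0.1,70,-77,0,0,0,0],[0.1,110,-121,0,0,0,0],[0.1,150,-165,0,0,0,0],[0.1,190,-209,0,0,0,0],[0.1,230,-253,0,0,0,0],[0.1,260,-286,0,0,0,0],[0.1,271,-298,0,0,0,0],[0.1,271,-298,0,0,0,0]]]'

```text
clock: 16.32
tool_pos: [0.6698, -0.0218, 0.3318]
eef_rot: [1.0, 0.0, -0.002, 0.0]
contact_force: [-1.2, -0.8, -1.2]
opening: 0.239
finger_force: 30.0
```

>>> move_arm --targets '[[[0.1,0,0,30,0,0,0],[0.1,0,0,70,0,0,0],[0.1,0,0,110,0,0,0],[0.1,0,0,140,0,0,0],[0.1,0,0,148,0,0,0],[0.1,0,0,148,0,0,0],[0.1,0,0,148,0,0,0]]]'

```text
clock: 17.2
tool_pos: [0.6714, -0.0228, 0.1874]
eef_rot: [1.0, -0.001, 0.001, 0.0]
contact_force: [0.1, 0.3, -0.2]
opening: 0.24
finger_force: 30.0
```

```bash
cat > near.py <<'E'
from h import *
import sys
s=cv2.cvtColor(snap("side","sn%s.png"%sys.argv[1]),4);t=cv2.cvtColor(snap("top","tn%s.png"%sys.argv[1]),4)
st=r.get_state();P=st["tool_pos"]; tip=P-[0,0,.141]; b=proj("side",tip);x,y=b.astype(int);x0,y0=x-32,y-32
print(P,st["contact_force"],"side tip",b-[x0,y0]+.5,"x8")
a=proj("top",tip);X,Y=a.astype(int)-32
f=lambda i:cv2.resize(i,None,fx=6,fy=6,interpolation=2)
cv2.imwrite("pics/near%s.png"%sys.argv[1],np.hstack([f(s[y0:y0+64,x0:x0+64]),f(t[Y:Y+64,X:X+64])]))
print("origin",x0,y0,"tip in crop",(b-[x0,y0]+.5)*6)
E
python3 near.py 1
```

```text
[ 0.67129952 -0.02230155  0.18723686] [ 0.26292454  0.15248422 -1.12589442] side tip [32.96481072 33.09151215] x8
origin 244 198 tip in crop [197.7888643  198.54907289]
```

View pics/near1.png

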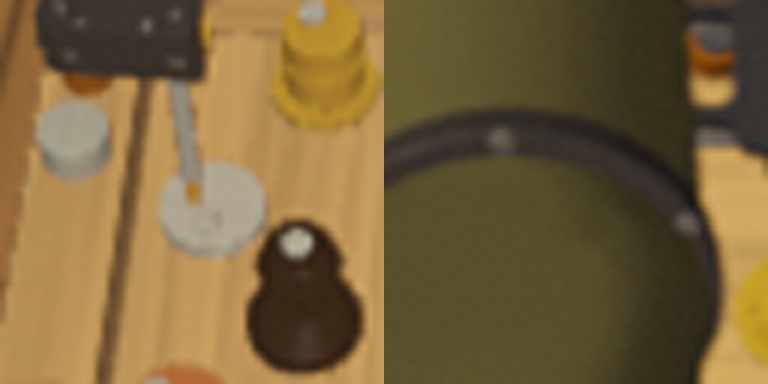

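Run:
```python
from h import *
print(onz("side",275.8,231.0,.0462), onz("side",275.8,231.0,.043),onz("side",277.85,234.8,.029))
```

```text
[ 0.67307585 -0.02063844  0.0462    ] [ 0.67371982 -0.02292649  0.043     ] [ 0.66804927 -0.01929209  0.029     ]
```

In the side panel the tip is at (194,201) and the disc's stud at (207,218), so I'll shift about -4 mm in x and press gently.

>>> move_arm --targets '[[[0.1,-4,0,5,0,0,0],[0.1,-4,0,11,0,0,0],[0.1,-4,0,16,0,0,0],[0.1,-4,0,20,0,0,0],[0.1,-4,0,20,0,0,0],[0.1,-4,0,20,0,0,0],[0.1,-4,0,20,0,0,0],[0.1,-4,0,20,0,0,0]]]'

```text
clock: 18.3
tool_pos: [0.6666, -0.0221, 0.1659]
eef_rot: [1.0, -0.0, 0.0, 0.0]
contact_force: [-0.7, 0.6, 1.9]
opening: 0.238
finger_force: 30.0
```

```bash
python3 near.py 2; python3 -c "
from h import *
print(r.get_state()['contact_force'])"
```

```text
[ 0.66656314 -0.0220876   0.16583102] [-0.71151486  0.0731734   0.2379246 ] side tip [33.0842303  33.38956813] x8
origin 246 202 tip in crop [198.50538178 200.33740877]
[-0.71151486  0.0731734   0.2379246 ]
```

View pics/near2.png

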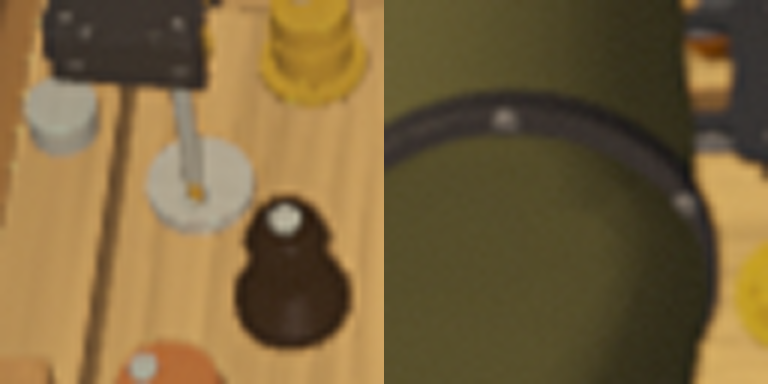

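The tip sits at (196,193), right over the stud's expected place (194,199), and the plunger is compressed. I'll hold a bit longer and read the force.

>>> move_arm --targets '[[[0.1,0,0,0,0,0,0],[0.1,0,0,0,0,0,0]]]'

```text
clock: 18.65
tool_pos: [0.6665, -0.0221, 0.1657]
eef_rot: [1.0, -0.0, 0.0, 0.0]
contact_force: [-0.2, 0.7, 0.7]
opening: 0.242
finger_force: 30.0
```

>>> move_arm --targets '[[[0.1,0,0,0,0,0,0],[0.1,0,0,0,0,0,0]]]'

```text
clock: 18.9
tool_pos: [0.6665, -0.0221, 0.1657]
eef_rot: [1.0, -0.0, 0.0, 0.0]
contact_force: [-1.0, -0.1, 2.0]
opening: 0.243
finger_force: 30.0
```

```bash
python3 -c "
from h import *
F=[]
for i in range(10): r.snapshot('side');F.append(r.get_state()['contact_force'])
print(np.mean(F,0),np.std(F,0))"
```

```text
[-0.42643272  0.09825613  1.10718074] [0.30264944 0.46382538 0.5002047 ]
```

Mean Fz is +1.1 N against about -1.1 N when free, so the tip presses about 2 N, as expected for the stud. Lifting and going to the pinion.

>>> move_arm --targets '[[[0.1,0,0,-15,0,0,0],[0.1,0,0,-50,0,0,0],[0.1,0,0,-90,0,0,0],[0.1,0,0,-130,0,0,0],[0.1,-20,-55,-130,0,0,0],[0.1,-40,-110,-130,0,0,0],[0.1,-60,-160,-130,0,0,0],[0.1,-68,-188,-130,0,0,0],[0.1,-68,-188,-130,0,0,0],[0.1,-68,-188,-130,0,0,0]]]'

```text
clock: 20.65
tool_pos: [0.5992, 0.164, 0.2961]
eef_rot: [1.0, -0.001, 0.0, 0.001]
contact_force: [-0.2, 0.0, -1.4]
opening: 0.24
finger_force: 30.0
```

```bash
cat > stud.py <<'E'
from h import *
import sys
# current stud pixels in the side view near their start pixels, and the brass tip near its predicted pixel
S0={"cap":(269.6,262.9),"knob":(293.1,238.1),"sleeve":(295.9,199.5),"pinion":(291.4,289.0)}
Z={"cap":.057,"knob":.089,"sleeve":.073,"pinion":.041}
im=r.snapshot("side")[...,::-1]; cv2.imwrite("pics/st_%s.png"%sys.argv[1],im)
h=cv2.cvtColor(im,40)
for k,(u,v) in S0.items():
    x,y=round(u)-6,round(v)-6; m=cv2.inRange(h[y:y+13,x:x+13],(0,0,130),(180,75,255)); M=cv2.moments(m,True)
    if M["m00"]: p=(x+M["m10"]/M["m00"],y+M["m01"]/M["m00"]); print(k,M["m00"],np.round(p,1),onz("side",*p,Z[k]).round(4)[:2])
    else: print(k,"none")
P=r.get_state()["tool_pos"]; a=proj("side",P-[0,0,.141]); x,y=a.astype(int)-7
m=cv2.inRange(h[y:y+16,x:x+15],(17,150,90),(32,255,255)); k,l,st,c=cv2.connectedComponentsWithStats(m)
print("TCP",P,"pred",a,[(st[i,4],(c[i]+[x,y]).round(1),onz("side",*(c[i]+[x,y]),P[2]-.139).round(4)[:2]) for i in range(1,k)],r.get_state()["contact_force"])
E
python3 stud.py 1
```

```text
cap 13.0 [269.4 262.6] [0.6717 0.0989]
knob 7.0 [294.4 238.3] [0.6069 0.0309]
sleeve 1.0 [290. 195.] [ 0.6451 -0.1438]
pinion 37.0 [290.7 290.9] [0.601  0.1744]
TCP [0.59930542 0.16348477 0.2959728 ] pred [289.16608255 265.50262706] [(np.int32(12), array([288.7, 265.1]), array([0.6005, 0.1636]))] [-0.04317857 -0.03264443 -1.69225056]
```

The tip reads as predicted in the side view, and the cap, knob and pinion haven't moved. Pressing the pinion.

>>> move_arm --targets '[[[0.1,0,-3,30,0,0,0],[0.1,0,-3,65,0,0,0],[0.1,0,-3,95,0,0,0],[0.1,0,-3,107,0,0,0],[0.1,0,-3,113,0,0,0],[0.1,0,-3,118,0,0,0],[0.1,0,-3,118,0,0,0],[0.1,0,-3,118,0,0,0],[0.1,0,-3,118,0,0,0],[0.1,0,-3,118,0,0,0]]]'

```text
clock: 21.95
tool_pos: [0.5988, 0.1689, 0.178]
eef_rot: [1.0, -0.0, 0.0, 0.0]
contact_force: [-1.0, -0.3, 0.4]
opening: 0.244
finger_force: 30.0
```

```bash
cat > F.py <<'E'
from h import *
F=[]
for i in range(4): s=r.snapshot('side');F.append(r.get_state()['contact_force'])
print(np.mean(F,0)); P=r.get_state()["tool_pos"];x,y=proj("side",P-[0,0,.141]).astype(int)
cv2.imwrite("pics/press.png",cv2.resize(s[y-25:y+25,x-25:x+25,::-1],None,fx=8,fy=8,interpolation=2)); print(P,x,y)
E
python3 F.py
```

```text
[ 0.52008652 -1.00006222  0.51439339]
[0.59868126 0.16889307 0.17776127] 291 289
```

View pics/press.png

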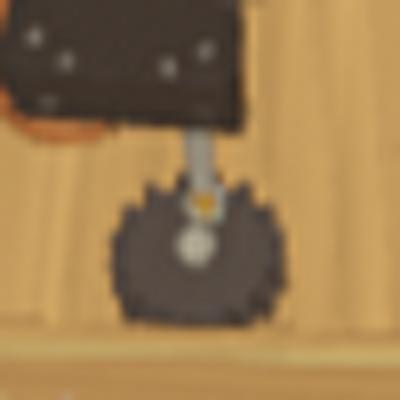

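The tip's brass end at (204,203) sits inside the pinion's stud, which spans about (192–224, 185–225). It presses with about 1.6 N. Next the cap.

>>> move_arm --targets '[[[0.1,0,0,-15,0,0,0],[0.1,0,0,-50,0,0,0],[0.1,0,0,-90,0,0,0],[0.1,20,20,-112,0,0,0],[0.1,45,45,-112,0,0,0],[0.1,65,65,-112,0,0,0],[0.1,71,71,-112,0,0,0],[0.1,71,71,-112,0,0,0],[0.1,71,71,-112,0,0,0],[0.1,71,71,-112,0,0,0]]]'

```text
clock: 23.4
tool_pos: [0.6689, 0.0993, 0.2899]
eef_rot: [1.0, 0.001, -0.0, -0.0]
contact_force: [-1.2, -0.1, -1.7]
opening: 0.235
finger_force: 30.0
```

```bash
python3 stud.py 2
```

```text
cap 13.0 [269.4 262.6] [0.6717 0.0989]
knob 23.0 [292.  237.4] [0.6144 0.0284]
sleeve 12.0 [295.5 199.5] [ 0.6254 -0.1269]
pinion 35.0 [290.7 290.7] [0.601  0.1738]
TCP [0.66903263 0.09896767 0.28986172] pred [267.03014897 244.36977411] [(np.int32(11), array([266.5, 243.6]), array([0.6703, 0.0981]))] [ 0.5144922   0.74110449 -0.99157427]
```

>>> move_arm --targets '[[[0.1,1,1,30,0,0,0],[0.1,1,1,60,0,0,0],[0.1,1,1,80,0,0,0],[0.1,1,1,87,0,0,0],[0.1,1,1,92,0,0,0],[0.1,1,1,96,0,0,0],[0.1,1,1,96,0,0,0],[0.1,1,1,96,0,0,0],[0.1,1,1,96,0,0,0],[0.1,1,1,96,0,0,0]]]'

```text
clock: 24.7
tool_pos: [0.6708, 0.097, 0.194]
eef_rot: [1.0, -0.0, 0.0, -0.0]
contact_force: [0.1, 1.9, 1.4]
opening: 0.239
finger_force: 30.0
```

```bash
python3 F.py
```

```text
[0.39306868 0.58142216 1.01795605]
[0.67065675 0.09695537 0.19380294] 269 262
```

View pics/press.png

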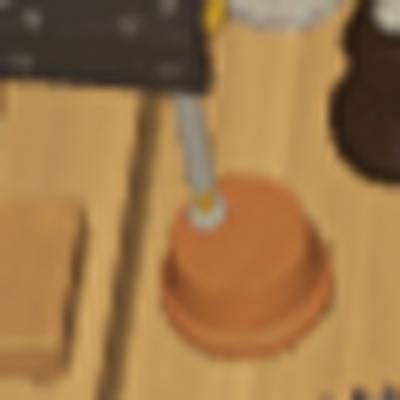

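The tip at (206,205) is on the cap's stud, pressing about 2 N. Next the sleeve.

>>> move_arm --targets '[[[0.1,0,0,-15,0,0,0],[0.1,0,0,-55,0,0,0],[0.1,0,0,-106,0,0,0],[0.1,-10,40,-106,0,0,0],[0.1,-20,90,-106,0,0,0],[0.1,-30,140,-106,0,0,0],[0.1,-40,190,-106,0,0,0],[0.1,-46,218,-106,0,0,0],[0.1,-46,226,-106,0,0,0],[0.1,-46,226,-106,0,0,0]]]'

```text
clock: 26.15
tool_pos: [0.6247, -0.1282, 0.3]
eef_rot: [1.0, -0.0, 0.0, -0.0]
contact_force: [0.9, 0.6, -1.7]
opening: 0.243
finger_force: 30.0
```

```bash
python3 stud.py 3
```

```text
cap 13.0 [269.4 262.6] [0.6717 0.0989]
knob 20.0 [291.9 237. ] [0.6148 0.0273]
sleeve 12.0 [295.5 199.5] [ 0.6254 -0.1269]
pinion 34.0 [290.8 290.7] [0.6009 0.1739]
TCP [ 0.62492748 -0.12704366  0.29990699] pred [294.08684457 180.92811341] [(np.int32(15), array([293.8, 179.8]), array([ 0.626 , -0.1297]))] [ 0.76699397  0.07693884 -1.29245747]
```

>>> move_arm --targets '[[[0.1,0,0,30,0,0,0],[0.1,0,0,60,0,0,0],[0.1,0,0,75,0,0,0],[0.1,0,0,82,0,0,0],[0.1,0,0,87,0,0,0],[0.1,0,0,90,0,0,0],[0.1,0,0,90,0,0,0],[0.1,0,0,90,0,0,0],[0.1,0,0,90,0,0,0],[0.1,0,0,90,0,0,0]]]'

```text
clock: 27.45
tool_pos: [0.6246, -0.1291, 0.21]
eef_rot: [1.0, -0.0, 0.0, 0.0]
contact_force: [0.9, 0.2, 0.3]
opening: 0.239
finger_force: 30.0
```

```bash
python3 F.py
python3 - <<'E'
from h import *
a=cv2.imread("pics/side0.png")
h=cv2.cvtColor(a,40);u,v=(293.1,238.1);x,y=round(u)-6,round(v)-6
M=cv2.moments(cv2.inRange(h[y:y+13,x:x+13],(0,0,130),(180,75,255)),True);print("knob0",M["m00"],x+M["m10"]/M["m00"],y+M["m01"]/M["m00"])
s=cv2.imread("pics/press.png");k=cv2.imread("pics/st_3.png")
f=lambda i:cv2.resize(i[218:258,268:318],None,fx=7,fy=7,interpolation=2)
cv2.imwrite("pics/p4.png",np.hstack([s[:280],f(k)]))
E
```

```text
[1.08520409 0.68974216 0.46708245]
[ 0.6245129  -0.12906529  0.20979246] 295 199
knob0 19.0 291.94736842105266 237.05263157894737
```

View pics/p4.png

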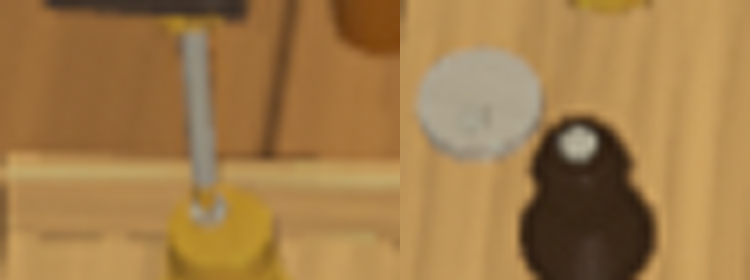

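Left panel: the tip at (206,205) is on the sleeve's stud. Right panel: the knob hasn't moved, with its stud at (577,143). Next the knob.

>>> move_arm --targets '[[[0.1,0,0,-15,0,0,0],[0.1,0,0,-55,0,0,0],[0.1,0,0,-100,0,0,0],[0.1,-2,-35,-100,0,0,0],[0.1,-6,-75,-100,0,0,0],[0.1,-9,-115,-100,0,0,0],[0.1,-12,-145,-100,0,0,0],[0.1,-12,-155,-100,0,0,0],[0.1,-12,-155,-100,0,0,0],[0.1,-12,-155,-100,0,0,0]]]'

```text
clock: 28.9
tool_pos: [0.6127, 0.0236, 0.3098]
eef_rot: [1.0, -0.002, 0.0, 0.001]
contact_force: [-0.5, -0.6, -1.6]
opening: 0.236
finger_force: 30.0
```

```bash
python3 stud.py 4
```

```text
cap 13.0 [269.4 262.6] [0.6717 0.0989]
knob 20.0 [291.9 237. ] [0.6148 0.0273]
sleeve 24.0 [292.8 200.5] [ 0.6333 -0.1224]
pinion 34.0 [290.8 290.7] [0.6009 0.1739]
TCP [0.61266275 0.02362734 0.30974971] pred [291.08055557 219.23797135] [(np.int32(60), array([294.4, 216. ]), array([0.6046, 0.0131]))] [ 9.38596438e-01 -1.16391678e-03 -1.63105653e+00]
```

>>> move_arm --targets '[[[0.1,1,-1,30,0,0,0],[0.1,1,-1,55,0,0,0],[0.1,1,-1,70,0,0,0],[0.1,1,-1,76,0,0,0],[0.1,1,-1,81,0,0,0],[0.1,1,-1,84,0,0,0],[0.1,1,-1,84,0,0,0],[0.1,1,-1,84,0,0,0],[0.1,1,-1,84,0,0,0],[0.1,1,-1,84,0,0,0]]]'

```text
clock: 30.2
tool_pos: [0.6137, 0.0269, 0.2259]
eef_rot: [1.0, -0.0, 0.0, 0.0]
contact_force: [0.3, 1.2, 0.0]
opening: 0.239
finger_force: 30.0
```

```bash
python3 F.py; cp pics/press.png pics/press5.png
python3 - <<'E'
from h import *
h=cv2.cvtColor(cv2.imread("pics/press5.png"),40)
for nm,lo,hi in(("stud",(0,0,130),(180,75,255)),("brass",(15,140,90),(32,255,255))):
    m=cv2.inRange(h[140:280,140:260],lo,hi);k,l,st,c=cv2.connectedComponentsWithStats(m)
    print(nm,[(st[i].tolist(),(c[i]+140).round()) for i in range(1,k) if st[i,4]>60])
E
```

```text
[ 0.05336323 -0.56379024  0.8477738 ]
[0.61357257 0.02691905 0.22577475] 292 237
stud [([0, 0, 29, 77, 1758], array([152., 172.])), ([46, 0, 24, 45, 933], array([197., 162.])), ([56, 57, 36, 32, 659], array([216., 215.]))]
brass [([75, 0, 45, 73, 660], array([236., 182.])), ([6, 42, 68, 98, 1464], array([174., 221.]))]
```

View pics/press5.png

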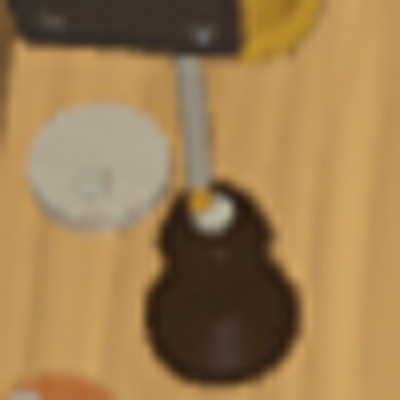

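The tip at (201,205) rests near the edge of the knob's stud, whose centre is about (214,213). That is about 4 mm off. I'll lift, shift -3.5 mm in x and touch again to be safe.

>>> move_arm --targets '[[[0.1,0,0,-8,0,0,0],[0.1,0,0,-15,0,0,0],[0.1,-3.5,-1,-15,0,0,0],[0.1,-3.5,-1,-8,0,0,0],[0.1,-3.5,-1,-3,0,0,0],[0.1,-3.5,-1,0,0,0,0],[0.1,-3.5,-1,0,0,0,0],[0.1,-3.5,-1,0,0,0,0],[0.1,-3.5,-1,0,0,0,0],[0.1,-3.5,-1,0,0,0,0]]]'

```text
clock: 31.65
tool_pos: [0.6101, 0.0279, 0.2259]
eef_rot: [1.0, -0.0, 0.0, 0.0]
contact_force: [-0.0, 0.7, 1.2]
opening: 0.237
finger_force: 30.0
```

```bash
python3 F.py
python3 - <<'E'
from h import *
h=cv2.cvtColor(cv2.imread("pics/press.png"),40)
m=cv2.inRange(h[140:280,140:260],(0,0,130),(180,75,255));k,l,st,c=cv2.connectedComponentsWithStats(m)
print([(st[i].tolist(),(c[i]+140).round()) for i in range(1,k) if st[i,4]>60])
m=cv2.inRange(h[190:220,185:235],(12,110,90),(32,255,255));k,l,st,c=cv2.connectedComponentsWithStats(m)
print([(st[i].tolist(),(c[i]+[185,190]).round()) for i in range(1,k) if st[i,4]>20])
E
```

```text
[-0.19931663  0.13644519  1.05411846]
[0.6100512  0.02792525 0.22575869] 293 238
[([0, 0, 21, 63, 1033], array([149., 166.])), ([50, 0, 25, 41, 857], array([202., 159.])), ([46, 55, 37, 26, 539], array([203., 209.]))]
[([7, 0, 27, 16, 292], array([205., 196.]))]
```

The tip is now centred on the stud (205 against 204.5) and presses about 2 N. Returning the probe to the stand.

>>> move_arm --targets '[[[0.1,0,0,-15,0,0,0],[0.1,0,0,-60,0,0,0],[0.1,-15,-25,-110,0,0,0],[0.1,-45,-70,-130,0,0,0],[0.1,-75,-115,-130,0,0,0],[0.1,-105,-160,-130,0,0,0],[0.1,-130,-205,-130,0,0,0],[0.1,-153,-235,-130,0,0,0],[0.1,-153,-242,-130,0,0,0],[0.1,-153,-242,-130,0,0,0]]]'

```text
clock: 33.1
tool_pos: [0.4577, 0.2698, 0.3562]
eef_rot: [1.0, -0.0, 0.001, 0.0]
contact_force: [-0.2, -1.0, -1.7]
opening: 0.243
finger_force: 30.0
```

>>> move_arm --targets '[[[0.1,0,0,0,0,0,0],[0.1,0,0,0,0,0,0],[0.1,0,0,0,0,0,0]]]'

```text
clock: 33.48
tool_pos: [0.4575, 0.2693, 0.3557]
eef_rot: [1.0, -0.001, 0.0, 0.0]
contact_force: [-1.5, 0.5, -1.1]
opening: 0.237
finger_force: 30.0
```

```bash
python3 chk.py b; python3 stud.py 5
python3 - <<'E'
from h import *
# plate centre in top frame
print(r.get_state()["tool_pos"])
E
```

```text
top []
side [(np.int32(215), [327.0, 214.0]), (np.int32(84), [327.0, 256.0]), (np.int32(12), [328.0, 281.0])]
cap 13.0 [269.4 262.6] [0.6717 0.0989]
knob 23.0 [292.  237.4] [0.6144 0.0284]
sleeve 12.0 [295.5 199.5] [ 0.6254 -0.1269]
pinion 37.0 [290.7 290.9] [0.601  0.1744]
TCP [0.45727779 0.26977505 0.35563437] pred [341.58857957 295.41318065] [(np.int32(14), array([341.5, 295.3]), array([0.4575, 0.2705]))] [ 0.15892876  0.00758302 -1.20792202]
[0.45727779 0.26977505 0.35563437]
```

Nothing on the shelf has moved. Lowering the probe.

>>> move_arm --targets '[[[0.1,-0.5,-0.5,35,0,0,0],[0.1,-0.5,-0.5,60,0,0,0],[0.1,-0.5,-0.5,85,0,0,0],[0.1,-0.5,-0.5,110,0,0,0],[0.1,-0.5,-0.5,135,0,0,0],[0.1,-0.5,-0.5,160,0,0,0],[0.1,-0.5,-0.5,178,0,0,0],[0.1,-0.5,-0.5,186,0,0,0],[0.1,-0.5,-0.5,189,0,0,0],[0.1,-0.5,-0.5,189,0,0,0]]]'

```text
clock: 34.88
tool_pos: [0.457, 0.2707, 0.1671]
eef_rot: [1.0, -0.0, 0.0, -0.0]
contact_force: [-0.1, 1.1, -0.6]
opening: 0.237
finger_force: 30.0
```

>>> move_arm --targets '[[[0.1,0,0,1,0,0,0],[0.1,0,0,1,0,0,0],[0.6,0,0,1,0,0,0],[1,0,0,1,0,0,0],[1,0,0,1,0,0,0],[1,0,0,1,0,0,0],[1,0,0,1,0,0,0],[1,0,0,-20,0,0,0],[1,0,0,-60,0,0,0],[1,0,0,-110,0,0,0]]]'

```text
clock: 36.12
tool_pos: [0.456, 0.2701, 0.2772]
eef_rot: [1.0, -0.0, -0.001, 0.001]
contact_force: [0.1, 0.1, 0.8]
opening: 1.001
finger_force: 0.0
```

The probe is released. Now the gate geometry.

Run:
```python
from h import *
T=lambda x,y:("top",170+(x+.5)/4-.5,125+(y+.5)/4-.5)
for a,b,z in(((208,40),(773,20),.065),((222,360),(783,343),.055)):
    p,q=onz(*T(*a),z),onz(*T(*b),z); d=q-p; print(p.round(4),q.round(4),"yaw",np.arctan2(d[0],-d[1]),np.linalg.norm(d))
# probe after release: top-view compare with start around the stand, side too
for n,(x0,x1,y0,y1) in(("top",(165,235,210,265)),("side",(320,365,290,355))):
    a=cv2.imread("pics/%s0.png"%n); im=r.snapshot(n)[...,::-1]; cv2.imwrite("pics/%s_rel.png"%n,im)
    h=lambda i:cv2.inRange(cv2.cvtColor(i[y0:y1,x0:x1],40),(18,150,90),(32,255,255))
    for i in(a,im): M=cv2.moments(h(i),True); print(n,M["m00"],M["m10"]/max(M["m00"],1),M["m01"]/max(M["m00"],1))
```

```text
[0.7409 0.2375 0.065 ] [ 0.7637 -0.1623  0.065 ] yaw 0.05706634513545148 0.40039396971165275
[0.5144 0.2184 0.055 ] [ 0.5366 -0.1739  0.055 ] yaw 0.056658958473470855 0.3929111093124281
top 132.0 29.87121212121212 22.810606060606062
top 65.0 11.538461538461538 15.707692307692307
side 240.0 21.2375 35.229166666666664
side 236.0 21.165254237288135 34.77542372881356
```

The side view shows the collar back at its start pixel. Shelf yaw is about -0.057, so the shut gate's outer face lies near x=0.517 at y=0.03. Going in front of the gate with the fingers shut.

>>> move_arm --targets '[[[0.5,-5,40,-30,0,0,0],[0,-12,90,-30,0,0,0],[0,-20,140,-30,0,0,0],[0,-30,190,-30,0,0,0],[0,-36,230,-10,0,0,0],[0,-36,240,40,0,0,0],[0,-36,240,90,0,0,0],[0,-36,240,120,0,0,0],[0,-36,240,120,0,0,0],[0,-36,240,120,0,0,0]]]'

```text
clock: 37.48
tool_pos: [0.4209, 0.0306, 0.1573]
eef_rot: [1.0, -0.0, 0.0, -0.0]
contact_force: [0.3, -0.3, 0.1]
opening: 0.009
finger_force: 0.0
```

>>> move_arm --targets '[[[0,0,0,30,0,0,0],[0,0,0,60,0,0,0],[0,0,0,90,0,0,0],[0,0,0,108,0,0,0],[0,0,0,108,0,0,0],[0,0,0,108,0,0,0]]]'

```text
clock: 38.22
tool_pos: [0.4261, 0.0307, 0.0533]
eef_rot: [1.0, 0.003, -0.002, 0.0]
contact_force: [0.6, -2.0, -1.1]
opening: 0.004
finger_force: 0.0
```

>>> move_arm --targets '[[[0,10,0,0,0,0,0],[0,20,0,0,0,0,0],[0,30,0,0,0,0,0],[0,38,0,0,0,0,0],[0,46,0,0,0,0,0],[0,54,0,0,0,0,0],[0,62,0,0,0,0,0],[0,70,0,0,0,0,0],[0,70,0,0,0,0,0]]]'

```text
clock: 39.35
tool_pos: [0.4958, 0.0313, 0.0517]
eef_rot: [1.0, -0.0, -0.002, -0.001]
contact_force: [-0.7, 0.7, 0.1]
opening: 0.006
finger_force: 0.0
```

```bash
cat > gate.py <<'E'
from h import *
s=r.get_state(); print(s["tool_pos"],s["contact_force"])
im=r.snapshot("side")[...,::-1]; cv2.imwrite("pics/gt.png",im); a=cv2.imread("pics/side0.png")
h=cv2.cvtColor(im,40)
# dark free-end post of the gate: dark-brown pixels in the gate's region
m=cv2.inRange(h[205:300,310:375],(5,110,40),(15,255,125)); k,l,st,c=cv2.connectedComponentsWithStats(m)
print([(st[i,4],(c[i]+[310,205]).round(1),onz("side",*(c[i]+[310,205]),.07).round(3)[:2]) for i in range(1,k) if st[i,4]>8])
E
python3 gate.py
```

```text
[0.49584226 0.03126356 0.05172762] [-0.74949926  0.70929178  0.07179112]
[(np.int32(255), array([349.7, 269.2]), array([0.443, 0.108])), (np.int32(98), array([333.9, 222.3]), array([ 0.5  , -0.051])), (np.int32(12), array([345. , 233.5]), array([ 0.464, -0.012])), (np.int32(9), array([318., 255.]), array([0.535, 0.069])), (np.int32(10), array([343. , 257.5]), array([0.464, 0.071])), (np.int32(50), array([324.4, 267.1]), array([0.513, 0.108]))]
```

>>> move_arm --targets '[[[0,4,0,0,0,0,0],[0,7,0,0,0,0,0],[0,10,0,0,0,0,0],[0,10,0,0,0,0,0]]]'

```text
clock: 39.9
tool_pos: [0.5041, 0.0307, 0.0516]
eef_rot: [1.0, -0.0, -0.004, 0.0]
contact_force: [-2.6, -0.8, 1.5]
opening: 0.006
finger_force: 0.9
```

>>> move_arm --targets '[[[0,2,0,0,0,0,0],[0,4,0,0,0,0,0],[0,4,0,0,0,0,0]]]'

```text
clock: 40.28
tool_pos: [0.5042, 0.0306, 0.0514]
eef_rot: [1.0, 0.0, -0.007, 0.001]
contact_force: [-9.7, 1.8, 6.8]
opening: 0.007
finger_force: 4.8
```

```bash
python3 gate.py
```

```text
[0.50417611 0.03057345 0.0514357 ] [-9.69889527  1.78753075  6.84294774]
[(np.int32(256), array([349.6, 269.8]), array([0.443, 0.11 ])), (np.int32(119), array([332.2, 222.7]), array([ 0.504, -0.049])), (np.int32(9), array([340.8, 242.3]), array([0.474, 0.02 ])), (np.int32(21), array([339., 257.]), array([0.475, 0.071])), (np.int32(26), array([323.1, 266.1]), array([0.517, 0.105]))]
```

The push stops at x=0.504, near the predicted 0.506, with force rising, so the gate is at its stop. Backing off.

>>> move_arm --targets '[[[0,-5,0,0,0,0,0],[0,-15,0,0,0,0,0],[0,-40,0,0,0,0,0],[0,-60,0,-20,0,0,0],[0,-60,0,-70,0,0,0],[0,-60,0,-120,0,0,0],[0,-60,30,-180,0,0,0],[0,-60,90,-200,0,0,0],[0,-60,150,-200,0,0,0],[0,-60,200,-200,0,0,0]]]'

```text
clock: 41.58
tool_pos: [0.4496, -0.1723, 0.2526]
eef_rot: [1.0, -0.001, -0.003, 0.001]
contact_force: [1.3, 0.6, -0.1]
opening: 0.003
finger_force: 0.0
```

```bash
python3 chk.py c
python3 - <<'E'
from h import *
print(r.get_state()["tool_pos"],r.get_state()["clock"])
# gate line in top view: bright/dark edge -> compare front-edge region, find free-end post (dark brown)
im=cv2.imread("pics/top_c.png"); a=cv2.imread("pics/top0.png")
d=cv2.absdiff(a,im).max(2)[195:262,220:335]; k,l,st,c=cv2.connectedComponentsWithStats((d>30).astype(np.uint8))
print([(st[i].tolist(),(c[i]+[220,195]).round(1)) for i in range(1,k) if st[i,4]>8])
for q in((0.519+.057*.19,.124-.19),(0.519,.124),(0.519+.057*.1,.024)): print("expected shut gate px",proj("top",[*q,.08]))
h=cv2.cvtColor(im,40)[200:225,240:345]; m=cv2.inRange(h,(5,110,40),(14,255,125)); k,l,st,c=cv2.connectedComponentsWithStats(m)
print("dark",[(st[i,4],(c[i]+[240,200]).round(1)) for i in range(1,k) if st[i,4]>4])
g=lambda n:cv2.inRange(cv2.cvtColor(cv2.imread(n),40)[210:265,165:235],(18,150,90),(32,255,255))
for n in("pics/top0.png","pics/top_c.png"): M=cv2.moments(g(n),True);print("collar",M["m00"],M["m10"]/M["m00"],M["m01"]/M["m00"])
w=cv2.inRange(cv2.cvtColor(im,40)[225:300,385:455],(0,0,160),(180,100,255)); k,l,st,c=cv2.connectedComponentsWithStats(w)
print("beads",[onz("top",*(c[i]+[385,225]),.015).round(3)[:2].tolist() for i in range(1,k)])
cv2.imwrite("pics/end.png",cv2.resize(im[125:265,170:370],None,fx=4,fy=4,interpolation=2))
E
```

```text
top [(np.int32(37), [319.0, 211.0]), (np.int32(6), [264.0, 211.0]), (np.int32(19), [295.0, 211.0])]
side [(np.int32(136), [323.0, 244.0]), (np.int32(22), [327.0, 223.0]), (np.int32(49), [328.0, 273.0])]
[ 0.44849896 -0.17650638  0.251417  ] 41.675
[([40, 14, 70, 8, 291], array([297.6, 212.7])), ([38, 22, 7, 5, 16], array([261.9, 218.8])), ([48, 23, 38, 23, 104], array([287.2, 230.4])), ([112, 29, 3, 35, 99], array([333.1, 241.6])), ([91, 50, 10, 8, 44], array([315.8, 249. ]))]
expected shut gate px [326.57792711 211.14097881]
expected shut gate px [256.9815027  213.27069852]
expected shut gate px [293.5374114  212.15292167]
dark [(np.int32(35), array([293.7, 213.8])), (np.int32(38), array([324.7, 212.7])), (np.int32(43), array([262.7, 214.7])), (np.int32(10), array([338.5, 224. ]))]
collar 132.0 29.87121212121212 22.810606060606062
collar 133.0 30.51127819548872 22.917293233082706
beads []
```

The gate's posts lie on the shut line, with slope 0.032 against 0.031 expected. The collar is back on its seat, and the pieces haven't moved. Handing in.

```bash
python3 b.py end; python3 -c "
from plant import r
print(r.finish_job())"
```

```text
19 [ 0.381 -0.353]
19 [ 0.434 -0.335]
16 [ 0.433 -0.306]
17 [ 0.359 -0.31 ]
[ 0.44902688 -0.17268081  0.25166688] [-0.03291525 -0.07062632 -0.13424951] 41.725
the job is handed in; nothing more can be done
None
```

I handed the job in at 41.7 s; no verdict came back. I stirred the beads for four turns, touched all five studs in order from disc to knob at about 2 N, hung the probe back on its seat and shut the gate. My last pictures showed the pieces unmoved and four beads in the bowl; the fifth was hidden then but was in the bowl when last seen, after stirring.

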